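Hang a lift-off cabinet door and lock it with its keeper

ROBOT

A 6-joint arm with a two-finger parallel gripper is mounted at the origin on a cart in front of the work surface, level with it; the furniture and walls round the work are solid. World frame = base frame: x ahead of the robot, y to its left, z up, the work surface at z = 0. Lengths are in m, angles in rad, forces in N, time in s.
With the tool pointing down it reaches from about 0.375 to 0.9 m from the base axis. Payload 3.1 kg.
Tool frame: the origin (TCP) lies at the centre of the arm's flange, where the gripper is bolted on; the fingertips stand 182 mm ahead of it and the grasp point (between the pads) lies 164 mm ahead of it; z points along the fingers, y is the line along which they close (so a half turn about z gives the same grasp; the last joint's range is limited). The gripper opens to 87 mm and grips with 3 to 60 N. Pads are 19 mm wide; open, the fingers measure 117 mm over their backs; the gripper's body (75 mm by 190 mm) begins 51 mm behind the grasp point.
Start: joints at [-1.345, 0.527, 1.433, -0, 1.181, -0.178], TCP at [0.246, -0.574, 0.405] pointing down, gripper open.
Joint ranges: [-3.08, 3.08], [-0.75, 2.2], [0.22, 2.44], [-1.43, 4.57], [0, 2.65], [-2.85, 2.85]. Speed limits (rad/s): [2.79, 2.79, 3.14, 3.14, 3.14, 3.14].

INTERFACE

Orientations are given as a unit quaternion [x, y, z, w].
In Python, from rig import * gives the robot as it stands.
- The arm moves only by the tool move_arm, never from a script. Its argument "commands" is a list that holds one entry, the list of rows, each a list of 6 numbers: the shift along the tool's x, y, z in units of 40 mm (1.0 is 40 mm), then the turn, a rotation vector about the tool's x, y, z in rad. A call has 1 to 12 rows; each row is the pose to reach, as a shift and turn from the pose commanded when the call began, along the tool's axes at that moment; what a row does not reach only later rows make up. A row lasts 1/8 s, in which the tool goes at most 62.5 mm and 10.7 degrees, less where a joint would pass 70% of its speed; a pose out of reach is approached as far as the arm can. A call with a gripper value outside its range is refused whole. "claw" is the closure, from -1 (fully open) to 1 (shut), so that 0 is half open, set as the call begins (left out, the last holds). The fingers move at their own pace and stop on an object; "squeeze" is the grip in N (left out, the last holds). Time passes only in rows, so rows that repeat a pose let the fingers close. It gives the time, the measured TCP pose, the force, the opening and the grip force at its end, in the units of the state.
- get_obs(): the state, without advancing time (a new reading comes with each control period).
- camera(name): name is "scene" or "top" or "wrist"; returns a dict with "pixels" (384x512x3 uint8, blue, green, red), "range_z" (384x512 float32, m along the optical axis (not along the pixel's ray), 0 where there is no reading), "camera_matrix" (3x3 intrinsics, pixels), "extrinsics" (4x4, takes a point from world to camera coordinates). Camera axes: x right, y up, looking along -z (the intrinsics and any distortion apply to the point x, -y, -z); pixel columns grow to the right and rows downward; lengths in m; the calibration is good to about 2 mm. A picture is of the moment at which its call begins.
- hand_in(): hands the job in; it is judged then, once.
The state is a dict: "time": time; "q": joint angles; "joint_velocities": joint speeds; "joint_torque": joint torques, N m; "position": TCP position; "tool_rot": TCP orientation; "ft_force": force on the tool from outside, world axes, zero at the start; "moment": the same for the moment, N m; "grip_width": finger opening in m; "grip_force": force on a finger pad.
Only numpy, scipy, OpenCV 4.12 (cv2) and the standard library are available. Lean on these libraries where they do the work, as an engineer would, in place of code of your own. Each camera call takes 0.05 s, during which the arm holds its last target. There are 200 camera calls.

TASK

Take the cabinet door out of the slanted stand and hang it on the small cabinet, lowering both hinge knuckles onto the two hinge pins. The hinge bracket sits somewhere along its slots, so feel for the pins; when the door is fully down on both, let go of it and fold the keeper on the roof right down over the upper knuckle, without shifting the things that stand around.

Things in the scene. Friction and masses are not known exactly. Their poses are not given: they have to be found in the camera images.
- cabinet: fixed grey open-fronted switchgear cabinet, 80 deep (x) x 150 wide (y) x 150 tall mm; origin at the centre of its underside; its front at x = -40 looks to -x (to the robot at yaw 0). On the left of its front (+y) a dark hinge bracket carries two upright steel pins, 9 mm thick, 18 tall, tips chamfered 1 mm, one 85 mm straight above the other, each on an 18 mm round shoulder
- hinge_low (a point): nominal foot of the lower pin, on its shoulder, at [-60, 50, 40] mm in the cabinet's frame, axes as the cabinet's. The bracket is screwed on in level slots: both pins together really stand up to 8 mm to either side of this, along the cabinet's y. Their true y is not reported: see or feel it. x and z are exact
- hinge_up (a point): nominal foot of the upper pin, on its shoulder, at [-60, 50, 125] mm in the cabinet's frame; the real one is offset along the cabinet's y just as the lower is. As it stands straight above the lower, the lower knuckle has to be brought in from the front or the side, under the upper shoulder, and then both lowered together
- keeper (a joint): rad; steel flap 54 long, 40 wide, 4 mm thick on the cabinet roof, axle along the cabinet's y at [-20, 50, 151.5] mm in its frame. 0 = shut: lies level and forward (to -x), 1 to 2 mm over the seated upper knuckle; grows as it rises; starts nearly upright, at 1.25 to 1.45. Stiff hinge, stays where it is left; about 1 N at the tip moves it
- keeper_tip (a point): middle of the upper (when it stands: rear, +x) face of the keeper, 50 mm from its axle, at the foot of its turned-up end lip, which is 5 mm high
- door: loose lift-off door, about 0.3 kg: grey panel x -55..45, y -5..5, z 0..120 mm in its frame (z up). On its +x edge two upright tubes (knuckles), axis x = 60, y = 0, 22 mm outside, 12 mm bore right through, at z 15..40 and 100..125. Flat round lock, 16 mm, at x = -40, z = 100 on the +y face. It stands in the stand; hung 90 degrees open it points to the robot, its axes parallel to the cabinet's
- knuckle_low (a point): centre of the lower mouth of the lower knuckle's bore, [60, 0, 15] mm in the door's frame
- knuckle_up (a point): centre of the lower mouth of the upper knuckle's bore, [60, 0, 100] mm in the door's frame
- stand: fixed wooden stand, base 110x90x8 mm; origin at desk level below the door's lower edge. Its slot, 13 mm wide, floor 22 mm above the desk, leans 35 degrees about the stand's y, top to its -x (to the robot); a backrest under the door reaches 75 mm up the panel, a lip on the other face 31 mm. Door's z runs up the slot, door's x along the stand's +y: knuckles stick out on that side
- pilot_lamp: small black pilot lamp standing on its lens on the desk behind the stand, diameter 31, height 57 mm; not part of the job; origin at its underside. (Between stand and cabinet the fixed fuse tin stands open, its raised lid about 160 mm high; fixed equipment about 200 mm high and more stands behind, from x = 0.6 m on)
- relay_side: plug-in relay with black foot and clear cover standing on the desk beside the cabinet, 30x36x61 mm; not part of the job; origin at its underside or centre
- fuse_standing: white cartridge fuse with brass caps standing on end on the desk beside the cabinet, diameter 24, height 75 mm; not part of the job; origin at its underside or centre
- tape_grey: grey roll of tape lying on the desk in front of the cabinet, diameter 62, height 19 mm; not part of the job; origin at its underside or centre
- fuse_lying: white cartridge fuse with brass caps lying on the desk left of the front of the cabinet, diameter 25, length 75 along its y mm; not part of the job; origin at its underside or centre

How it is judged:
By the outcome, as a careful person would: the job done as asked, in the order asked, and still so for the second after the job is handed in, with the robot touching nothing.
It also fails if it takes over 72 s, if anything falls off the work surface, if the arm or the gripper's body presses on something with over 40 N, if the wrist force passes 120 N, or if a joint passes its speed limit or range.

## Working session

There is one attempt and no reset: what is moved stays moved. The work goes in short steps, Python scripts to look and compute and a tool call to move; the robot and the scene stay as the last step left them, time stands still between calls to the robot, and variables do not carry over. Pictures are saved under pics/ and viewed, at most 13 in all, crops included, and the job is handed in when it is done.

Besides the shell and the picture viewer there is one more tool, called as a command line: name --argument value ..., lists and objects as JSON in quotes. move_arm: Moves the arm, as the interface text tells. Its arguments: {"type":"object","properties":{"commands":{"type":"array","items":{"type":"array","items":{"type":"array","items":{"type":"number"}}}},"claw":{"type":"number"},"squeeze":{"type":"number"}},"required":["commands"]}

```bash
ls; mkdir -p pics; cat > h.py <<'E'
from rig import *
import numpy as np, cv2
from scipy.spatial.transform import Rotation as R
def world(c):
    K=c["camera_matrix"];T=np.linalg.inv(c["extrinsics"]);d=c["range_z"]
    v,u=np.mgrid[0:d.shape[0],0:d.shape[1]]
    X=(u-K[0,2])/K[0,0]*d;Y=-(v-K[1,2])/K[1,1]*d
    P=np.stack([X,Y,-d],-1)@T[:3,:3].T+T[:3,3]
    P[d==0]=np.nan
    return P
E
python3 - <<'E'
from h import *
print(get_obs())
for n in("scene","top"):
    c=camera(n);cv2.imwrite(f"pics/{n}0.png",c["pixels"]);np.save(f"{n}0.npy",world(c));print(c["camera_matrix"],c["extrinsics"])
E
```

```text
pics
{'time': 0.0, 'q': array([-1.34451266e+00,  5.28456930e-01,  1.43390598e+00,  1.60483782e-06,
        1.18135576e+00, -1.78469664e-01]), 'joint_velocities': array([ 0.00208943,  0.00048103, -0.00021621,  0.00053183,  0.00161502,
        0.0020303 ]), 'joint_torque': array([ 4.85792407e-04, -4.40042245e+01, -1.76594102e+01,  6.35052030e-02,
        5.83804341e-02, -1.59713891e-04]), 'position': array([ 0.24608674, -0.57414196,  0.4037757 ]), 'tool_rot': array([ 9.79591148e-01,  2.00997646e-01, -2.46691845e-05, -1.06272490e-03]), 'ft_force': array([-1.07694437,  0.06892176, -0.28248819]), 'moment': array([ 0.0259582 , -0.04015181, -0.04174738]), 'grip_force': 0.0, 'grip_width': 0.08692157785652371}
[[400.3380771    0.         254.97058943]
 [  0.         400.3380771  195.77090084]
 [  0.           0.           1.        ]] [[-0.59128643 -0.80645026  0.00428242  0.23225788]
 [ 0.45712242 -0.33077638  0.82560649 -0.34358198]
 [-0.66439405  0.4901275   0.56423008 -0.82319936]
 [ 0.          0.          0.          1.        ]]
[[435.74584784   0.         259.74685384]
 [  0.         435.74584784 199.42129089]
 [  0.           0.           1.        ]] [[-0.01507893 -0.99986648 -0.00629626 -0.03958336]
 [ 0.99313024 -0.01570753  0.11595517 -0.50181304]
 [-0.11603858 -0.00450452  0.99323449 -1.30310722]
 [ 0.          0.          0.          1.        ]]
```

View pics/scene0.png

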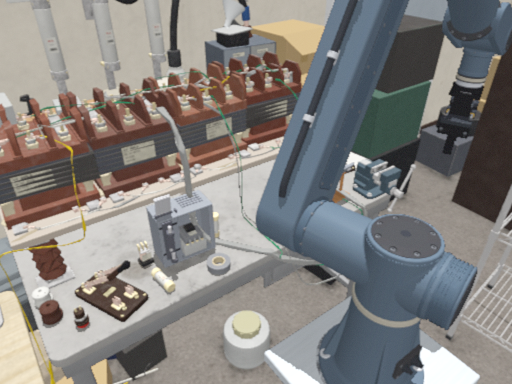

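View pics/top0.png

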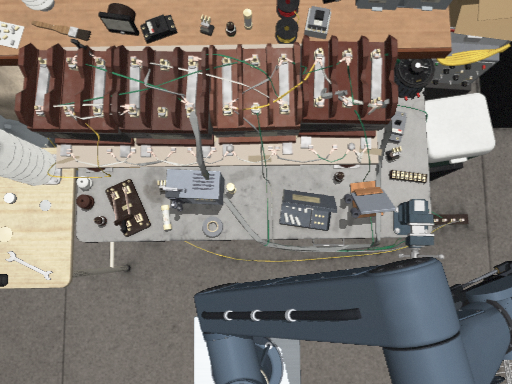

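The scene view shows the cabinet at about (183,228), with the keeper and bracket on its left. In the top view the cabinet is at (195,185), the tape at (212,227), the stand with the door at about (370,200), the fuse tin at (307,208) and the gripper at (415,222).

```bash
python3 - <<'E'
from h import *
t=cv2.imread("pics/top0.png");s=cv2.imread("pics/scene0.png")
a=cv2.resize(t[145:245,330:450],(600,500),interpolation=3)[:, :600]
b=cv2.resize(t[155:245,150:250],None,fx=4,fy=4,interpolation=3)
c=cv2.resize(s[185:295,135:235],None,fx=4,fy=4,interpolation=3)
cv2.imwrite("pics/a.png",cv2.resize(t[145:245,330:450],(720,600),interpolation=3))
H=440;bb=np.zeros((H,400,3),np.uint8);bb[:360]=b
cv2.imwrite("pics/b.png",np.hstack([bb,c]))
P=np.load("top0.npy");S=np.load("scene0.npy")
for (u,v) in [(360,185),(370,190),(355,205),(372,203),(390,205),(345,205),(305,208),(340,177),(195,172),(180,185),(212,227),(375,215)]:
    print(u,v,P[v,u].round(4))
E
```

```text
360 185 [ 0.5441 -0.3604  0.0064]
370 190 [ 0.5237 -0.3829  0.0378]
355 205 [ 0.4818 -0.3424  0.0057]
372 203 [ 0.4783 -0.3738  0.0907]
390 205 [ 0.47   -0.4209  0.1071]
345 205 [ 0.483  -0.3128 -0.0011]
305 208 [ 0.4625 -0.1743  0.1355]
340 177 [ 0.564  -0.292   0.0448]
195 172 [0.5674 0.1324 0.149 ]
180 185 [0.5312 0.1743 0.1489]
212 227 [ 0.4209  0.1026 -0.0031]
375 215 [ 0.4497 -0.4028  0.0062]
```

View pics/a.png

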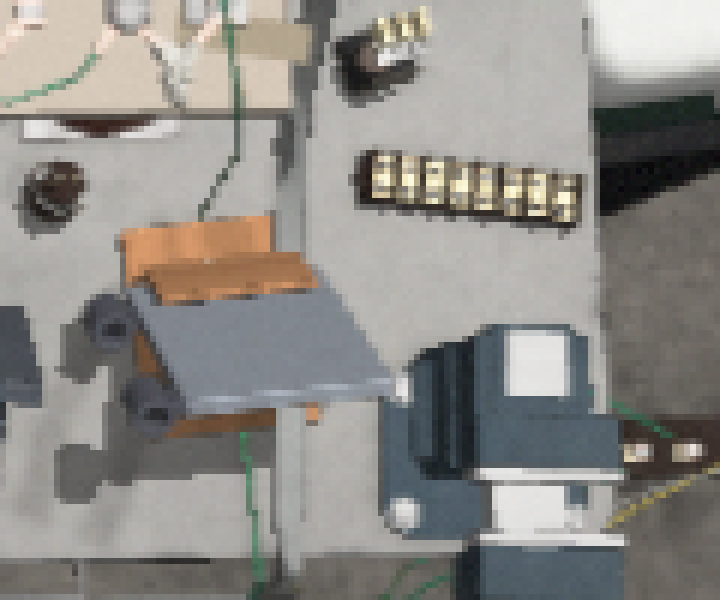

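View pics/b.png

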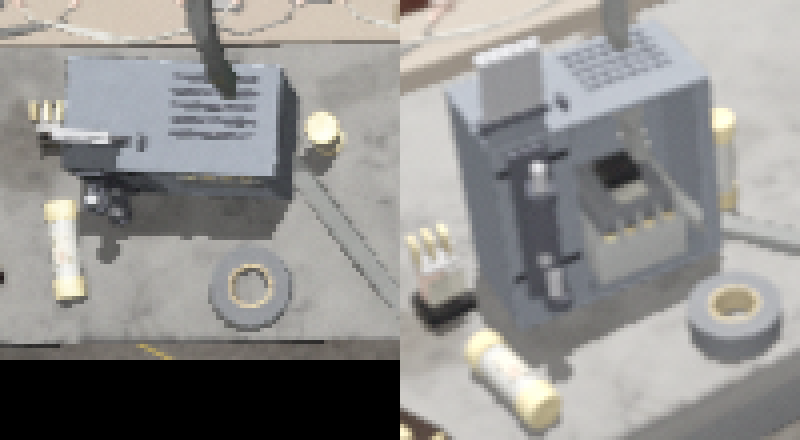

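The crops show the door panel leaning toward the robot: its top edge runs from px (362,214) to (396,209), so the yaw is about +7°, with the knuckles on its left. The cabinet's pins are on its front left, the keeper is upright, and the lying fuse and the tape stand in front. Next I fit planes and edges.

```bash
cat >> h.py <<'E'
def fit(P):
    c=np.median(P,0)
    for _ in range(5):
        w,v=np.linalg.eigh(np.cov((P-c).T));n=v[:,0];n*=np.sign(n[2]) or 1
        r=(P-c)@n;P=P[np.abs(r)<max(2.5*r.std(),.004)];c=P.mean(0)
    return c,n,r.std(),P
def goto(p,Rm,steps=None):
    "print row numbers for a straight move to TCP p, Rm"
    o=get_obs();R0=R.from_quat(o["tool_rot"]);d=R0.inv().apply(np.array(p)-o["position"])/.04
    w=(R0.inv()*R.from_matrix(Rm)).as_rotvec()
    n=max(np.linalg.norm(d)*40/62.5,np.degrees(np.linalg.norm(w))/10.7)
    print("row",d.round(3).tolist(),w.round(4).tolist(),"min rows %.1f"%n)
E
python3 - <<'E'
from h import *
P=np.load("top0.npy")
m=np.zeros(P.shape[:2],np.uint8)
q=np.array([[155,300],[310,285],[380,375],[195,400]])/6+[330,145]
cv2.fillPoly(m,[q.round().astype(int)],1)
c,n,s,Q=fit(P[m>0]);print("door upper face",c,n,s,"tilt",np.degrees(np.arccos(n[2])),"yaw",np.degrees(np.arctan2(n[1],n[0])))
# roof
z=P[...,2];x=P[...,0];y=P[...,1]
r=(abs(z-.15)<.012)&(x>.44)&(x<.66)&(y>.02)&(y<.28)
k,lab,st,ce=cv2.connectedComponentsWithStats(r.astype(np.uint8));i=1+st[1:,4].argmax();M=lab==i
A=P[M][:,:2].astype(np.float32);print(cv2.minAreaRect(A),st[i],P[M][:,2].mean())
# desk
print("desk z",np.nanmedian(z[215:235,230:270]))
# intersect back-projected corner pixels with planes
ca=camera("top");K=ca["camera_matrix"];T=np.linalg.inv(ca["extrinsics"])
def ray(u,v,c,n):
    d=T[:3,:3]@np.array([(u-K[0,2])/K[0,0],-(v-K[1,2])/K[1,1],-1]);o=T[:3,3];return o+d*((c-o)@n)/(d@n)
for u,v in [(131,290),(188,412),(395,388),(318,270)]:print("door corner",ray(u/6+330-.5,v/6+145-.5,c,n).round(4))
for u,v in [(67,57),(283,68),(283,175),(68,170)]:print("roof corner",ray(u/4+150-.4,v/4+155-.4,np.array([0,0,.15]),np.array([0,0,1.])).round(4))
E
```

```text
Traceback (most recent call last):
  File "h.py", line 14, in fit
    w,v=np.linalg.eigh(np.cov((P-c).T));n=v[:,0];n*=np.sign(n[2]) or 1
        ~~~~~~~~~~~~~~^^^^^^^^^^^^^^^^^
numpy.linalg.LinAlgError: Eigenvalues did not converge
```

```bash
sed -i 's/    c=np.median(P,0)/    P=P[np.isfinite(P[:,0])];c=np.median(P,0)/' h.py
cat > m.py <<'E'
from h import *
P=np.load("top0.npy")
m=np.zeros(P.shape[:2],np.uint8)
q=np.array([[155,300],[310,285],[380,375],[195,400]])/6+[330,145]
cv2.fillPoly(m,[q.round().astype(int)],1)
c,n,s,Q=fit(P[m>0]);print("door upper face",c,n,s,"tilt",np.degrees(np.arccos(n[2])),"yaw",np.degrees(np.arctan2(n[1],n[0])))
z=P[...,2];x=P[...,0];y=P[...,1]
r=(abs(z-.15)<.012)&(x>.44)&(x<.66)&(y>.02)&(y<.28)
k,lab,st,ce=cv2.connectedComponentsWithStats(r.astype(np.uint8));i=1+st[1:,4].argmax();M=lab==i
A=P[M][:,:2].astype(np.float32);print(cv2.minAreaRect(A),st[i],P[M][:,2].mean())
print("desk z",np.nanmedian(z[215:235,230:270]))
ca=camera("top");K=ca["camera_matrix"];T=np.linalg.inv(ca["extrinsics"])
def ray(u,v,c,n):
    d=T[:3,:3]@np.array([(u-K[0,2])/K[0,0],-(v-K[1,2])/K[1,1],-1]);o=T[:3,3];return o+d*((c-o)@n)/(d@n)
for u,v in [(131,290),(188,412),(395,388),(318,270)]:print("door corner",ray(u/6+330-.5,v/6+145-.5,c,n).round(4))
for u,v in [(67,57),(283,68),(283,175),(68,170)]:print("roof corner",ray(u/4+150-.4,v/4+155-.4,np.array([0,0,.15]),np.array([0,0,1.])).round(4))
E
python3 m.py
```

```text
door upper face [ 0.48097822 -0.37927603  0.08583629] [0.81075135 0.07476895 0.58059612] 0.0013619173570649941 tilt 54.507518596605394 yaw 5.269016324844251
((0.5343593955039978, 0.14075234532356262), (0.15007883310317993, 0.08355841040611267), 87.35279083251953) [ 165  169   55   31 1437] 0.14802827613002864
desk z -0.0006447864102347989
door corner [ 0.517  -0.3278  0.0289]
door corner [ 0.4461 -0.3315  0.1284]
door corner [ 0.456  -0.4294  0.1272]
door corner [ 0.5258 -0.4234  0.029 ]
roof corner [0.5775 0.2127 0.15  ]
roof corner [0.5672 0.0613 0.15  ]
roof corner [0.4917 0.0616 0.15  ]
roof corner [0.4976 0.2113 0.15  ]
```

```bash
cat >> h.py <<'E'
def doorR(psi,lean):
    "door axes as columns; lean about stand y, top to -x"
    return (R.from_euler("z",psi,degrees=True)*R.from_euler("y",-lean,degrees=True)*R.from_euler("z",90,degrees=True)).as_matrix()
TD=np.diag([1.,-1,-1]) # tool axes in door frame
E
python3 - <<'E'
from h import *
D=doorR(5.5,35);print(D.round(3))
top=np.array([.447,-.381,.125]);g=top-.02*D[:,2]
p=g+(.164+.09)*D[:,2];print(p);goto(p,D@TD)
E
```

```text
[[-0.096 -0.815 -0.571]
 [ 0.995 -0.079 -0.055]
 [ 0.    -0.574  0.819]]
[ 0.31340102 -0.39386412  0.31668158]
row [3.322, -3.478, 2.19] [-0.5279, 0.3835, -1.2208] min rows 7.4
```

move_arm --commands '[[[3.32,-3.48,2.19,-0.528,0.3835,-1.221],[3.32,-3.48,2.19,-0.528,0.3835,-1.221],[3.32,-3.48,2.19,-0.528,0.3835,-1.221],[3.32,-3.48,2.19,-0.528,0.3835,-1.221],[3.32,-3.48,2.19,-0.528,0.3835,-1.221],[3.32,-3.48,2.19,-0.528,0.3835,-1.221],[3.32,-3.48,2.19,-0.528,0.3835,-1.221],[3.32,-3.48,2.19,-0.528,0.3835,-1.221],[3.32,-3.48,2.19,-0.528,0.3835,-1.221],[3.32,-3.48,2.19,-0.528,0.3835,-1.221]]]' --claw -1 --squeeze 50

```text
time: 1.4
position: [0.3134, -0.3942, 0.3171]
tool_rot: [0.642, 0.706, 0.222, 0.203]
ft_force: [-0.0, -0.2, -0.4]
grip_width: 0.0868
grip_force: 0.0
```

```bash
python3 - <<'E'
from h import *
c=camera("wrist");P=world(c);np.save("w1.npy",P);cv2.imwrite("pics/w1.png",c["pixels"]);np.savez("w1c.npz",K=c["camera_matrix"],E=c["extrinsics"])
o=get_obs();print(o["q"],o["position"],o["ft_force"])
D=doorR(5.5,35);top=np.array([.447,-.381,.125]);p=top+(.164+.07)*D[:,2];goto(p,D@TD)
E
```

```text
[-1.26453043  0.50534423  1.92107655  0.89871738  0.79794064 -2.03525179] [ 0.31347815 -0.39414857  0.31715611] [ 0.21886284  0.26585395 -0.0415584 ]
row [0.007, -0.008, 0.009] [-0.0004, 0.0017, 0.0001] min rows 0.0
```

View pics/w1.png

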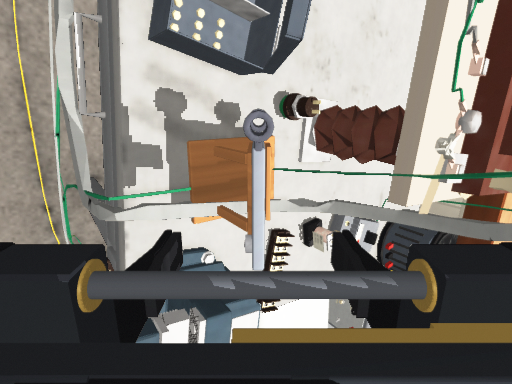

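The wrist view shows the panel edge-on at column 258, rows 140–270, midway between the fingers, with the knuckle bore at (258,122). The gripper is well aligned.

```bash
python3 - <<'E'
from h import *
o=get_obs();Rt=R.from_quat(o["tool_rot"]).as_matrix();P=np.load("w1.npy")
L=(P-o["position"])@Rt
z=L[...,2]
for v in range(110,275,10):
    m=(z[v]<.25)&(z[v]>.2)&(abs(L[v,:,1])<.02)
    if m.any(): 
        u=np.where(m)[0];print(v,u.min(),u.max(),L[v,m].mean(0).round(4),L[v,m][:,1].min().round(4),L[v,m][:,1].max().round(4))
E
```

```text
110 257 260 [0.0742 0.001  0.2406] -0.0 0.0022
120 244 272 [0.0677 0.0007 0.2346] -0.0089 0.0103
130 244 272 [0.0608 0.0004 0.2364] -0.009 0.0103
140 251 265 [0.0541 0.0007 0.2344] -0.0042 0.0055
150 252 264 [0.0464 0.0007 0.2396] -0.0036 0.0051
160 252 264 [0.0392 0.0007 0.2392] -0.0036 0.0051
170 252 264 [0.0317 0.0007 0.2396] -0.0037 0.0052
180 252 264 [0.0241 0.0007 0.2397] -0.0037 0.0052
190 252 264 [0.0164 0.0008 0.2397] -0.0037 0.0053
200 252 264 [0.0086 0.0008 0.2394] -0.0038 0.0053
210 252 264 [0.0007 0.0008 0.2392] -0.0038 0.0054
220 252 264 [-0.0075  0.0008  0.2394] -0.0039 0.0055
230 252 264 [-0.0159  0.0008  0.2396] -0.0039 0.0055
240 252 263 [-0.0242  0.0004  0.239 ] -0.0039 0.0048
250 252 263 [-0.033   0.0004  0.2393] -0.0039 0.0048
260 252 263 [-0.0419  0.0004  0.2393] -0.004 0.0049
```

move_arm --commands '[[[0,0.02,0.9,0,0,0],[0,0.02,1.7,0,0,0],[0,0.02,2.2,0,0,0],[0,0.02,2.38,0,0,0],[0,0.02,2.38,0,0,0]]]'

```text
time: 2.08
position: [0.3686, -0.3889, 0.2396]
tool_rot: [0.641, 0.706, 0.222, 0.203]
ft_force: [0.2, -0.6, 0.4]
grip_width: 0.087
grip_force: 0.0
```

move_arm --commands '[[[0,0,0,0,0,0],[0,0,0,0,0,0],[0,0,0,0,0,0],[0,0,0,0,0,0],[0,0,0,0,0,0],[0,0,0,0,0,0]]]' --claw 1 --squeeze 50

```text
time: 2.82
position: [0.3684, -0.389, 0.2396]
tool_rot: [0.641, 0.706, 0.222, 0.203]
ft_force: [-0.0, 0.3, 0.2]
grip_width: 0.035
grip_force: 0.0
```

move_arm --commands '[[[0,0,0,0,0,0],[0,0,0,0,0,0],[0,0,0,0,0,0],[0,0,0,0,0,0],[0,0,0,0,0,0]]]'

```text
time: 3.45
position: [0.3685, -0.389, 0.2397]
tool_rot: [0.641, 0.706, 0.222, 0.203]
ft_force: [1.6, -0.4, -0.4]
grip_width: 0.0099
grip_force: 50.0
```

move_arm --commands '[[[0,0,-0.2,0,0,0],[0,0,-0.5,0,0,0],[0,0,-1.0,0,0,0],[0,0,-1.6,0,0,0],[0,0,-2.3,0,0,0],[0,0,-2.9,0,0,0],[0,0,-3.2,0,0,0],[0,0,-3.2,0,0,0]]]'

```text
time: 4.45
position: [0.2946, -0.396, 0.345]
tool_rot: [0.641, 0.706, 0.221, 0.203]
ft_force: [0.2, 0.5, -2.1]
grip_width: 0.0093
grip_force: 50.0
```

```bash
python3 - <<'E'
from h import *
o=get_obs();print(o["q"],o["position"],o["ft_force"],o["moment"])
# door pose in tool frame from wrist depth, and cabinet guess
Rt=R.from_quat(o["tool_rot"]).as_matrix()
P=world(camera("wrist"));L=(P-o["position"])@Rt
for v in range(100,250,10):
    m=(abs(L[v,:,2]-.14)<.012)&(abs(L[v,:,1])<.02)
    if m.any(): print(v,L[v,m].mean(0).round(4),L[v,m][:,1].min().round(4),L[v,m][:,1].max().round(4))
# front-of-cabinet target
psi=-2.8;C=R.from_euler("z",psi,degrees=True).as_matrix();c0=np.array([.534,.137,0])
print("pin low nominal",c0+C@[-.06,.05,.04])
# staging: knuckle axis 70 mm in front of pins (cab -x), door bottom raised
k=c0+C@[-.13,.05,.0];k[2]=.25
D=C;tcp=k-D@[.066,0,0]; 
p=np.array([tcp[0],tcp[1],.40]);print(p);goto(p,D@TD)
E
```

```text
[-1.30567294  0.44495184  1.91768802  0.84140955  0.85898945 -1.99553931] [ 0.29464472 -0.39599993  0.34504045] [ 0.19993707  0.51851317 -2.07175324] [-0.12994414  0.61697071  0.02607541]
120 [ 0.0725 -0.0004  0.1395] -0.0062 0.0054
130 [ 0.0687 -0.0003  0.1394] -0.0099 0.0089
140 [ 0.0649 -0.0002  0.1395] -0.0106 0.0102
150 [ 0.0607 -0.0002  0.1413] -0.0104 0.01
160 [ 0.057  -0.0004  0.1393] -0.0084 0.0076
170 [ 0.0522 -0.0002  0.1432] -0.0029 0.0025
180 [ 0.0475 -0.0004  0.1449] -0.0052 0.0043
190 [ 0.0433 -0.0004  0.1441] -0.0052 0.0043
200 [ 0.0388 -0.0004  0.1441] -0.0052 0.0043
210 [ 0.0341 -0.0004  0.1444] -0.0053 0.0044
220 [ 0.0295 -0.0004  0.1444] -0.0049 0.004
230 [ 0.0247 -0.0002  0.1444] -0.0049 0.0045
240 [ 0.02   -0.0002  0.1442] -0.005 0.0045
pin low nominal [0.47651412 0.18987129 0.04      ]
[0.34067649 0.19651486 0.4       ]
row [14.628, 2.906, 0.3] [0.4532, -0.5203, 1.6568] min rows 9.6
```

```bash
python3 - <<'E'
from h import *
D=R.from_euler("z",-2.8,degrees=True).as_matrix()
o=get_obs();Q=R.from_quat(o["tool_rot"]).as_matrix()
goto([.31,-.37,.47],Q);goto([.36,-.15,.48],D@TD);goto([.37,.195,.46],D@TD)
E
```

```text
row [0.599, 2.157, -2.322] [0.0, -0.0, 0.0] min rows 2.1
row [5.954, 3.758, -1.522] [0.4532, -0.5203, 1.6568] min rows 9.6
row [14.517, 4.361, -0.512] [0.4532, -0.5203, 1.6568] min rows 9.7
```

move_arm --commands '[[[0.2,0.7,-0.75,0,0,0],[0.6,2.0,-2.2,0,0,0],[1.1,2.3,-2.25,0.04,-0.05,0.16],[1.8,2.5,-2.2,0.09,-0.1,0.33],[2.4,2.7,-2.1,0.135,-0.156,0.5],[3.0,2.9,-2.0,0.18,-0.21,0.66],[3.6,3.1,-1.9,0.227,-0.26,0.83],[4.2,3.25,-1.8,0.27,-0.31,1.0],[4.8,3.4,-1.7,0.315,-0.36,1.16],[5.3,3.6,-1.6,0.36,-0.416,1.325],[5.7,3.7,-1.55,0.41,-0.47,1.5],[5.95,3.76,-1.52,0.453,-0.52,1.657]]]'

```text
time: 6.0
position: [0.3603, -0.1486, 0.4791]
tool_rot: [1.0, -0.003, 0.005, 0.004]
ft_force: [0.2, -0.5, -3.7]
grip_width: 0.0098
grip_force: 50.0
```

```bash
python3 - <<'E'
from h import *
D=R.from_euler("z",-2.8,degrees=True).as_matrix()
o=get_obs();print(o["q"],o["ft_force"])
goto([.36,-.15,.48],D@TD);goto([.37,.195,.43],D@TD)
E
```

```text
[-6.80179097e-01  9.42309225e-02  1.87540125e+00  1.03387728e-03
  1.15877990e+00  8.97120584e-01] [ 0.21200024 -0.54530997 -3.65047782]
row [-0.008, 0.036, -0.023] [0.0072, -0.0111, 0.042] min rows 0.2
row [0.169, -8.6, 1.165] [0.0072, -0.0111, 0.042] min rows 5.6
```

move_arm --commands '[[[0.05,-0.7,0.0,0.002,-0.004,0.015],[0.1,-2.0,0.0,0.004,-0.008,0.03],[0.17,-3.5,0.1,0.007,-0.011,0.042],[0.17,-5.0,0.4,0.007,-0.011,0.042],[0.17,-6.5,0.8,0.007,-0.011,0.042],[0.17,-7.7,1.0,0.007,-0.011,0.042],[0.17,-8.4,1.16,0.007,-0.011,0.042],[0.17,-8.6,1.16,0.007,-0.011,0.042],[0.17,-8.6,1.16,0.007,-0.011,0.042]]]'

```text
time: 7.12
position: [0.3687, 0.1934, 0.4292]
tool_rot: [1.0, -0.022, 0.001, 0.003]
ft_force: [1.3, -0.5, -2.9]
grip_width: 0.0098
grip_force: 50.0
```

```bash
python3 - <<'E'
from h import *
o=get_obs();print(o["q"],o["position"],o["tool_rot"],o["ft_force"],o["moment"])
c=camera("wrist");P=world(c);np.save("w2.npy",P);cv2.imwrite("pics/w2.png",c["pixels"]);np.savez("w2c.npz",K=c["camera_matrix"],E=c["extrinsics"])
E
```

```text
[ 0.21486617  0.20836451  1.89449078 -0.00670621  1.03734803  1.83277191] [0.36872811 0.19335339 0.4291819 ] [ 0.99975685 -0.0218498   0.00135716  0.00264264] [ 1.29113364 -0.45665364 -2.87399924] [-0.02589055  0.03176987 -0.00460078]
```

View pics/w2.png

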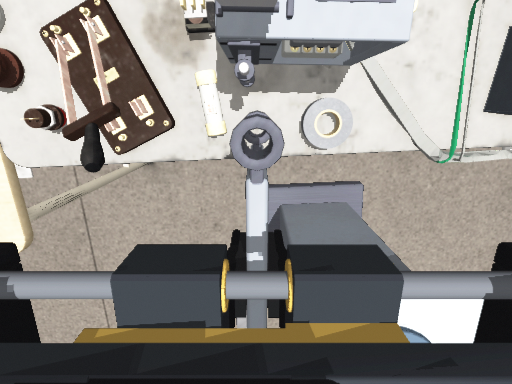

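The wrist view shows the upper pin at (244,68), the upper knuckle at (257,141), the tape at (327,123) and the lying fuse at (211,100). I'll measure the pin and the cabinet's front edge with depth.

```bash
python3 - <<'E'
from h import *
P=np.load("w2.npy");f=np.load("w2c.npz");K,E=f["K"],f["E"];T=np.linalg.inv(E)
im=cv2.imread("pics/w2.png")
cv2.imwrite("pics/w2c.png",cv2.resize(im[0:120,180:420],(800,400),interpolation=3))
np.set_printoptions(suppress=True,linewidth=200)
print((P[56:84:2,232:260:2,2]*1000).round(0))
print(P[68,244].round(4))
def rayz(u,v,z):
    d=T[:3,:3]@np.array([(u-K[0,2])/K[0,0],-(v-K[1,2])/K[1,1],-1]);o=T[:3,3];return o+d*((z-o[2])/d[2])
print("pin tip",rayz(244,68,.143),"knuckle top",rayz(257,141,.429-.1393))
# roof: points z ~ .15
z=P[...,2];r=(abs(z-.15)<.006);A=P[r];print(len(A),np.nanmin(A,0),np.nanmax(A,0))
# front edge: for each column lowest image row of roof
for u in range(270,415,10):
    v=np.where(r[:60,u])[0]
    if len(v): print(u,v.max(),P[v.max(),u].round(4))
E
```

```text
[[ 58.  89.  88. 125. 125.  nan 125. 124. 125. 125.  90.  90.  90.  89.]
 [ 49.  75.  75. 124. 125. 125. 125. 125. 125. 125.  75.  76.  78.  77.]
 [ 29.  29.  60. 125. 127. 126. 126. 126. 126. 125.  61.  63.  62.  61.]
 [ 10.  11.  44. 126. 126. 143. 142. 127. 126. 126.  46.  46.  46.  42.]
 [  1.   1. 126. 126. 145. 145. 145. 144. 125. 126. 127.  31.  29.   1.]
 [  2.   0. 127. 143. 144. 144. 145. 144. 143. 127. 127.   2.   1.   1.]
 [ -0. 127. 127. 142. 145. 144. 143. 145. 144. 126. 126.   2.  -0.   2.]
 [ nan 126. 126. 126. 145. 144. 145. 144. 141. 128. 126. 125.   1.   2.]
 [  2. 125. 128. 125. 142. 143. 143. 144. 131. 127. 126.   3.   0.   1.]
 [  2.   2. 126. 125. 125. 133. 135. 131. 126. 126. 127.   1.   2.   2.]
 [  1.   2. 126. 126. 126. 126. 126. 127. 127. 127. 127.   2.   2.   2.]
 [  1.   1.   2. 127. 128. 126. 126. 127. 127. 126.  41.  41.   1.  -0.]
 [  2.   2.  -1.   1. 122. 126. 127. 126. 122.  41.  40.   1.   1.   1.]
 [  1.   1.   1.   1.  41.  40.  43.  43.  41.  43.  41.   1.   1.   2.]]
[0.4763 0.1957 0.1434]
pin tip [0.47636416 0.19572073 0.143     ] knuckle top [0.43375756 0.18815393 0.2897    ]
8010 [0.39894408 0.06551767 0.14400514] [0.52365914 0.33882681 0.15599703]
270 40 [0.4957 0.1741 0.1446]
280 40 [0.4951 0.1664 0.1462]
290 39 [0.4948 0.159  0.1497]
300 40 [0.4945 0.1507 0.1459]
310 40 [0.4938 0.1432 0.148 ]
320 40 [0.4932 0.1357 0.1494]
330 40 [0.4928 0.128  0.1495]
340 40 [0.4926 0.1202 0.149 ]
350 40 [0.4921 0.1127 0.1499]
360 41 [0.4914 0.1043 0.148 ]
370 41 [0.4911 0.0965 0.1479]
380 41 [0.4904 0.0895 0.1501]
390 41 [0.49   0.082  0.1506]
400 41 [0.4897 0.0742 0.1505]
410 30 [0.4965 0.0685 0.1532]
```

View pics/w2c.png

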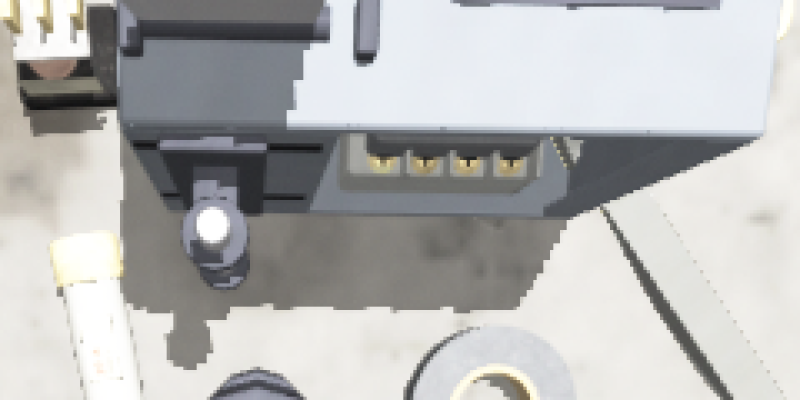

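The crop shows the pin tip at crop (212,227), standing clear on its shoulder with nothing in front. I'll refine both pin and knuckle centres and work out the move.

```bash
cat > k.py <<'E'
from h import *
np.set_printoptions(suppress=True,linewidth=200)
def look(npz=None):
    c=camera("wrist");P=world(c);o=get_obs();Rt=R.from_quat(o["tool_rot"]).as_matrix()
    L=(P-o["position"])@Rt;z=P[...,2]
    m=(abs(z-.1435)<.004)&(abs(P[...,0]-.4765)<.012)&(abs(P[...,1]-.196)<.016)
    print("pin tip px",np.argwhere(m).mean(0)[::-1],"w",P[m].mean(0),"tool",L[m].mean(0),m.sum())
    k=(abs(L[...,2]-.1393)<.004)&(abs(L[...,0]-.066)<.02)&(abs(L[...,1])<.02)
    A=(L[k][:,:2]*1000).astype(np.float32);print("knuckle tool",cv2.minEnclosingCircle(A),L[k].mean(0),len(A))
    p=(abs(L[...,2]-.1443)<.003)&(abs(L[...,0]-.03)<.02)&(abs(L[...,1])<.01)
    print("panel y",L[p][:,1].min(),L[p][:,1].max())
    fe=(abs(z-.15)<.004)
    pts=[]
    for u in range(0,512):
        v=np.where(fe[:,u]&(P[:,u,0]>.47)&(P[:,u,1]<.172))[0]
        if len(v):pts.append(P[v.max(),u,:2])
    if len(pts)>20:
        pts=np.array(pts);f=np.polyfit(pts[:,1],pts[:,0],1);r=pts[:,0]-np.polyval(f,pts[:,1]);g=abs(r)<.0015
        f=np.polyfit(pts[g,1],pts[g,0],1);print("cab yaw",-np.degrees(np.arctan(f[0])),"front at y=.196",np.polyval(f,.196))
    print("tool yaw",np.degrees(np.arctan2(Rt[1,0],Rt[0,0])),"z axis",Rt[:,2],o["position"],o["ft_force"])
    return o,Rt
if __name__=="__main__":look()
E
python3 k.py
```

```text
pin tip px [242.33653846  68.05769231] w [0.47661307 0.19638523 0.14387243] tool [ 0.10627431 -0.01026046  0.28607611] 104
knuckle tool ((63.15859603881836, 1.1105848550796509), 11.283455848693848) [0.06388941 0.00106486 0.14014389] 1646
panel y -0.009920369980530901 0.006080677966489091
cab yaw -3.350744471583571 front at y=.196 0.49685822092672444
tool yaw -2.620501972639108 z axis [ 0.00365103 -0.0053204  -0.99997918] [0.36893691 0.19251656 0.42958194] [ 0.43162855 -0.21148947 -3.21411426]
```

```bash
python3 - <<'E'
from h import *
D=R.from_euler("z",-3.3,degrees=True).as_matrix();Q=D@TD
k=np.array([.0634,.001,0])
t=np.array([.4766,.1964,.315])-Q@k; print(t)
goto(t-D@[.042,0,0],Q); goto(t,Q)
E
```

```text
[0.41336269 0.2010479  0.315     ]
row [0.039, -0.291, 2.863] [0.0051, -0.0039, 0.0118] min rows 1.8
row [1.089, -0.279, 2.867] [0.0051, -0.0039, 0.0118] min rows 2.0
```

move_arm --commands '[[[0,-0.29,0.5,0.005,-0.004,0.012],[0,-0.29,1.5,0.005,-0.004,0.012],[0,-0.29,2.4,0.005,-0.004,0.012],[0.04,-0.29,2.8,0.005,-0.004,0.012],[0.04,-0.29,2.86,0.005,-0.004,0.012],[0.04,-0.29,2.86,0.005,-0.004,0.012]]]'

```text
time: 7.98
position: [0.3721, 0.2036, 0.3158]
tool_rot: [1.0, -0.029, 0.001, -0.0]
ft_force: [-0.2, -0.4, -2.5]
grip_width: 0.0097
grip_force: 50.0
```

```bash
python3 k.py
```

```text
pin tip px [255.43657817  45.07964602] w [0.47648054 0.19659781 0.14381322] tool [0.10425941 0.00120905 0.17242852] 339
knuckle tool ((63.640926361083984, 1.6192405223846436), 10.925665855407715) [0.06400351 0.00163443 0.14020443] 1647
panel y -0.009929170326516815 0.006631986635345965
tool yaw -3.323161678222151 z axis [ 0.00234738  0.00067236 -0.99999702] [0.37206205 0.20373254 0.31600194] [ 0.12253783  0.06101119 -2.65535982]
```

move_arm --commands '[[[0.2,-0.01,0,0,0,0],[0.45,-0.01,0,0,0,0],[0.7,-0.01,0,0,0,0],[0.9,-0.01,0,0,0,0],[1.01,-0.01,0,0,0,0],[1.01,-0.01,0,0,0,0]]]'

```text
time: 8.78
position: [0.4122, 0.2021, 0.3151]
tool_rot: [1.0, -0.029, 0.0, -0.0]
ft_force: [-0.5, -0.8, -3.7]
grip_width: 0.0097
grip_force: 50.0
```

move_arm --commands '[[[0,0,0.1,0,0,0],[0,0,0.18,0,0,0],[0,0,0.24,0,0,0],[0,0,0.29,0,0,0],[0,0,0.32,0,0,0]]]'

```text
time: 9.4
position: [0.4118, 0.2022, 0.3023]
tool_rot: [1.0, -0.029, 0.0, -0.0]
ft_force: [-0.1, 0.3, -3.2]
grip_width: 0.0096
grip_force: 50.0
```

move_arm --commands '[[[0,0,0.06,0,0,0],[0,0,0.12,0,0,0],[0,0,0.18,0,0,0],[0,0,0.23,0,0,0],[0,0,0.26,0,0,0],[0,0,0.28,0,0,0]]]'

```text
time: 10.15
position: [0.4119, 0.2022, 0.2912]
tool_rot: [1.0, -0.029, 0.0, -0.0]
ft_force: [-0.9, 0.7, -2.7]
grip_width: 0.0098
grip_force: 50.0
```

```bash
python3 - <<'E'
from h import *
o=get_obs();print(o["position"],o["ft_force"],o["moment"])
c=camera("wrist");P=world(c);L=(P-o["position"])@R.from_quat(o["tool_rot"]).as_matrix()
im=c["pixels"];cv2.imwrite("pics/w3.png",cv2.resize(im[40:240,150:390],(720,600),interpolation=3))
E
```

```text
[0.41193565 0.20217032 0.29117171] [-0.90182685  0.66604086 -2.71916444] [ 0.04458148  0.03635086 -0.02080663]
```

View pics/w3.png

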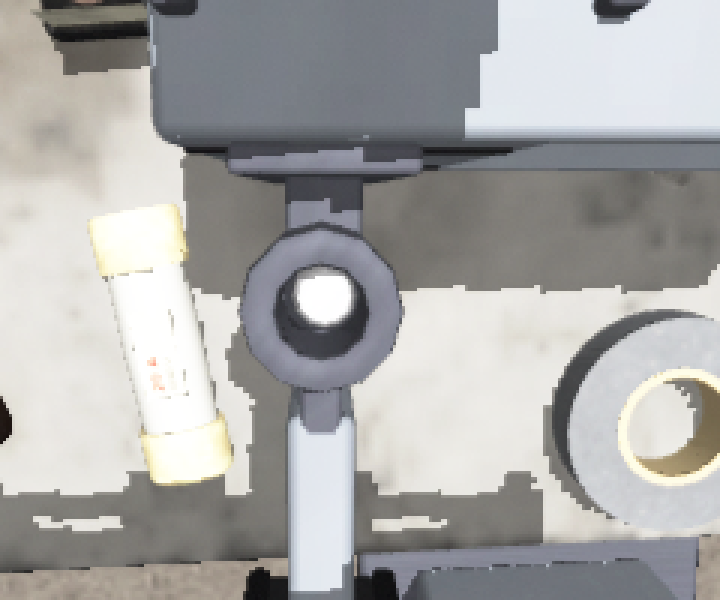

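The view shows the pin inside the upper knuckle's bore at crop (324,297). I lower it until contact.

move_arm --commands '[[[0,0,0.015,0,0,0],[0,0,0.03,0,0,0],[0,0,0.04,0,0,0],[0,0,0.04,0,0,0]]]'

```text
time: 10.7
position: [0.4118, 0.2022, 0.2904]
tool_rot: [1.0, -0.028, 0.001, -0.0]
ft_force: [-2.2, -0.8, 5.3]
grip_width: 0.0098
grip_force: 50.0
```

move_arm --commands '[[[0,0,0.01,0,0,0],[0,0,0.02,0,0,0],[0,0,0.02,0,0,0]]]'

```text
time: 11.08
position: [0.4117, 0.2022, 0.2902]
tool_rot: [1.0, -0.028, 0.001, -0.0]
ft_force: [-4.4, -1.6, 9.1]
grip_width: 0.0095
grip_force: 50.0
```

move_arm --commands '[[[0,0,-0.02,0,0,0],[0,0,-0.03,0,0,0]]]'

```text
time: 11.32
position: [0.412, 0.2022, 0.2905]
tool_rot: [1.0, -0.029, 0.001, -0.0]
ft_force: [-1.1, -0.1, 2.6]
grip_width: 0.0097
grip_force: 50.0
```

move_arm --commands '[[[0,0,0,0,0,0],[0,0,0,0,0,0],[0,0,0,0,0,0],[0,0,0,0,0,0],[0,0,0,0,0,0],[0,0,0,0,0,0],[0,0,0,0,0,0]]]' --claw 0

```text
time: 12.2
position: [0.4119, 0.2022, 0.2901]
tool_rot: [1.0, -0.029, 0.0, -0.0]
ft_force: [0.6, -0.4, 1.5]
grip_width: 0.0434
grip_force: 0.0
```

move_arm --commands '[[[0,0,-0.5,0,0,0],[0,0,-1.2,0,0,0],[0,0,-2.2,0,0,0],[-0.2,0,-3.2,0,0,0],[-0.5,0,-4.0,0,0,0],[-0.5,0,-4.2,0,0,0],[-0.5,0,-4.2,0,0,0]]]'

```text
time: 13.08
position: [0.3919, 0.2032, 0.4579]
tool_rot: [1.0, -0.029, 0.001, -0.0]
ft_force: [-1.1, -0.2, -0.4]
grip_width: 0.0434
grip_force: 0.0
```

```bash
python3 - <<'E'
from h import *
o=get_obs();print(o["position"],o["q"],o["ft_force"])
c=camera("wrist");P=world(c);np.save("w4.npy",P);cv2.imwrite("pics/w4.png",c["pixels"])
C=R.from_euler("z",-3.3,degrees=True).as_matrix()
foot=np.array([.4766,.1966,0])
cab=(P-foot)@C  # cab frame rel pin foot
x,y,z=cab[...,0],cab[...,1],cab[...,2]
m=(abs(x)<.013)&(abs(y)<.013)&(z>.12);print("knuckle top z",np.median(z[m]),np.percentile(z[m],[5,95]),m.sum())
m=(x>-.115)&(x<-.02)&(abs(y)<.03)&(z>.13)&(z<.16);A=cab[m];print("panel",np.median(A[:,2]),"ang",np.degrees(np.polyfit(A[:,0],A[:,1],1)[0]),A.min(0),A.max(0))
m=(x>-.01)&(x<.09)&(abs(y)<.04)&(z>.157)&(z<.23);A=cab[m];print("keeper",len(A),A.min(0),A.max(0))
i=A[:,2].argmax();print(A[i]);f=np.polyfit(A[:,2],A[:,0],1);print("keeper angle",np.arctan2(1,-f[0]))
E
```

```text
[0.39192155 0.20323134 0.45794741] [2.24207210e-01 2.05604651e-01 1.80040581e+00 6.54489809e-05
 1.13419461e+00 1.85203123e+00] [-1.07941761 -0.20565114 -0.39130217]
knuckle top z 0.15040345676519443 [0.12516899 0.15226252] 522
panel 0.1446525345383278 ang -0.9056870088181965 [-0.1149954  -0.00435056  0.13010446] [-0.02000449  0.01135942  0.14781836]
keeper 961 [ 0.03184466 -0.03701369  0.15701417] [0.04613251 0.02001593 0.21021722]
[3.86813161e-02 6.52931211e-05 2.10217222e-01]
keeper angle 1.5066218532855793
```

View pics/w4.png

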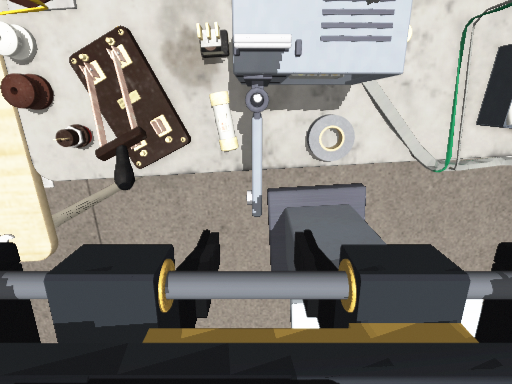

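The door is seated: the knuckle top reads 0.150. The keeper is still up, seen edge-on at (235–290,42). Before folding it I check how much free space there is behind it, because of the grey conduit on the roof.

```bash
python3 - <<'E'
from h import *
for n in("top0","scene0"):
    P=np.load(n+".npy").reshape(-1,3);m=(P[:,2]>.165)&(P[:,0]>.45)&(P[:,0]<.75)&(P[:,1]>0)&(P[:,1]<.36)
    A=P[m];print(n,len(A))
    for lo in np.arange(.165,.6,.05):
        B=A[(A[:,2]>=lo)&(A[:,2]<lo+.05)]
        for nm,S in (("x<.62",B[B[:,0]<.62]),("x>.62",B[B[:,0]>=.62])):
            if len(S):print(round(lo,3),nm,len(S),S.min(0).round(3),S.max(0).round(3))
P=np.load("w4.npy");C=R.from_euler("z",-3.3,degrees=True).as_matrix();f=np.array([.4766,.1966,0])
q=(P-f)@C;m=(q[...,0]>.02)&(q[...,0]<.06)&(q[...,1]>-.033)&(q[...,1]<.04)&(q[...,2]>.195)&(q[...,2]<.23);print("keeper top",np.percentile(q[m],[2,50,98],axis=0))
E
```

```text
top0 11449
0.165 x<.62 1359 [0.509 0.002 0.165] [0.62  0.36  0.213]
0.165 x>.62 1540 [0.62  0.    0.165] [0.665 0.36  0.2  ]
0.215 x<.62 45 [0.547 0.093 0.216] [0.57  0.104 0.264]
0.215 x>.62 308 [0.634 0.    0.231] [0.646 0.358 0.265]
0.265 x<.62 132 [0.556 0.093 0.265] [0.608 0.359 0.315]
0.265 x>.62 781 [0.633 0.001 0.265] [0.75  0.36  0.315]
0.315 x<.62 83 [0.586 0.093 0.315] [0.62  0.346 0.346]
0.315 x>.62 5626 [0.62  0.    0.315] [0.75  0.36  0.365]
0.365 x>.62 1575 [0.642 0.002 0.365] [0.75  0.36  0.396]
scene0 14351
0.165 x<.62 1830 [0.505 0.    0.165] [0.62  0.36  0.214]
0.165 x>.62 2803 [0.62  0.    0.165] [0.743 0.36  0.215]
0.215 x<.62 131 [0.544 0.093 0.215] [0.568 0.107 0.265]
0.215 x>.62 1717 [0.631 0.    0.215] [0.675 0.36  0.265]
0.265 x<.62 177 [0.549 0.093 0.266] [0.61  0.36  0.315]
0.265 x>.62 2509 [0.63  0.    0.265] [0.711 0.36  0.315]
0.315 x<.62 83 [0.584 0.094 0.315] [0.619 0.345 0.346]
0.315 x>.62 3802 [0.621 0.    0.315] [0.75  0.36  0.365]
0.365 x>.62 1299 [0.639 0.004 0.365] [0.75  0.36  0.396]
keeper top [[ 0.03200549 -0.02252969  0.20479176]
 [ 0.03606881 -0.00271245  0.20706091]
 [ 0.04051209  0.01533786  0.20886964]]
```

```bash
python3 - <<'E'
from h import *
o=get_obs();c=camera("wrist");T=np.linalg.inv(c["extrinsics"]);Rt=R.from_quat(o["tool_rot"]).as_matrix()
print("cam in tool",(T[:3,3]-o["position"])@Rt,"view dir",-T[:3,2]@Rt)
C=R.from_euler("z",-3.3,degrees=True).as_matrix();Q=C@TD;f=np.array([.4766,.1966,0])
def tip(xr,yr,z,ty=.029): # finger (tool y=+ty) at pin-relative cab pos
    return f+C@[xr,yr,0]+[0,0,z+.182]-Q@[0,ty,0]
for a in [(.06,-.0035,.276),(.06,-.0035,.187),(-.012,-.0035,.187),(.004,-.0035,.187),(.004,-.0035,.156)]:
    t=tip(*a);print(t.round(4));goto(t,Q)
E
```

```text
cam in tool [0.07861403 0.00131784 0.01875993] view dir [-0.28894877  0.0012331   0.95734377]
[0.538  0.2186 0.458 ]
row [3.625, -0.595, -0.036] [0.0004, 0.0017, 0.0003] min rows 2.4
[0.538  0.2186 0.369 ]
row [3.629, -0.596, 2.189] [0.0004, 0.0017, 0.0003] min rows 2.7
[0.4661 0.2227 0.369 ]
row [1.829, -0.597, 2.192] [0.0004, 0.0017, 0.0003] min rows 1.9
[0.4821 0.2218 0.369 ]
row [2.229, -0.596, 2.191] [0.0004, 0.0017, 0.0003] min rows 2.0
[0.4821 0.2218 0.338 ]
row [2.23, -0.597, 2.966] [0.0004, 0.0017, 0.0003] min rows 2.4
```

move_arm --commands '[[[0,0,0,0,0,-0.3],[0,0,0,0,0,-0.6],[0,0,0,0,0,-0.9],[0,0,0,0,0,-1.2],[0,0,0,0,0,-1.5],[0,0,0,0,0,-1.57],[0,0,0,0,0,-1.57],[0,0,0,0,0,-1.57],[0,0,0,0,0,-1.57],[0,0,0,0,0,-1.57]]]'

```text
time: 14.42
position: [0.392, 0.2031, 0.4566]
tool_rot: [0.728, 0.686, -0.001, -0.001]
ft_force: [0.3, 0.4, 0.4]
grip_width: 0.0435
grip_force: 0.0
```

move_arm --commands '[[[0,0,0,0,0,-0.3],[0,0,0,0,0,-0.6],[0,0,0,0,0,-0.9],[0,0,0,0,0,-1.2],[0,0,0,0,0,-1.5],[0,0,0,0,0,-1.57],[0,0,0,0,0,-1.57],[0,0,0,0,0,-1.57],[0,0,0,0,0,-1.57],[0,0,0,0,0,-1.57]]]'

```text
time: 15.68
position: [0.3919, 0.2032, 0.4573]
tool_rot: [0.03, 1.0, -0.0, -0.001]
ft_force: [0.6, -0.4, -1.0]
grip_width: 0.0439
grip_force: 0.0
```

```bash
cat >f.py <<'E'
from h import *
C=R.from_euler("z",-3.3,degrees=True).as_matrix();Q=C@np.diag([-1.,1,-1]);f=np.array([.4766,.1966,0])
def tip(xr,yr,z,ty=-.029):
    return f+C@[xr,yr,0]+[0,0,z+.182]-Q@[0,ty,0]
if __name__=="__main__":
    print(get_obs()["q"])
    for a in [(.06,-.0035,.276),(.06,-.0035,.187)]: t=tip(*a);print(t.round(4));goto(t,Q)
E
python3 f.py
```

```text
[ 2.24116744e-01  2.06870632e-01  1.80078785e+00  1.94467333e-04
  1.13495362e+00 -1.28605555e+00]
[0.538  0.2186 0.458 ]
row [-3.621, 0.606, -0.022] [-0.0001, -0.001, -0.0031] min rows 2.3
[0.538  0.2186 0.369 ]
row [-3.623, 0.606, 2.203] [-0.0001, -0.001, -0.0031] min rows 2.7
```

move_arm --commands '[[[-0.8,0.3,0,0,0,0],[-2.0,0.6,0,0,0,0],[-3.1,0.6,0,0,0,0],[-3.62,0.61,0,0,0,0],[-3.62,0.61,0,0,0,0],[-3.62,0.61,0.4,0,0,0],[-3.62,0.61,0.9,0,0,0],[-3.62,0.61,1.4,0,0,0],[-3.62,0.61,1.8,0,0,0],[-3.62,0.61,2.1,0,0,0],[-3.62,0.61,2.2,0,0,0]]]'

```text
time: 17.05
position: [0.5375, 0.2192, 0.3692]
tool_rot: [0.029, 1.0, -0.0, -0.0]
ft_force: [0.5, -0.2, -0.2]
grip_width: 0.0431
grip_force: 0.0
```

move_arm --commands '[[[0.15,0,0,0,0,0],[0.3,0,0,0,0,0],[0.45,0,0,0,0,0],[0.6,0,0,0,0,0],[0.75,0,0,0,0,0],[0.9,0,0,0,0,0],[1.05,0,0,0,0,0],[1.2,0,0,0,0,0],[1.2,0,0,0,0,0]]]'

```text
time: 18.18
position: [0.489, 0.222, 0.37]
tool_rot: [0.029, 1.0, 0.0, -0.001]
ft_force: [-0.1, 0.4, -0.6]
grip_width: 0.0436
grip_force: 0.1
```

```bash
python3 - <<'E'
from f import *
o=get_obs();print(o["position"],o["ft_force"])
for n in("scene","top"):
    c=camera(n);P=world(c);q=(P-f)@C;x,y,z=q[...,0],q[...,1],q[...,2]
    m=(x>-.03)&(x<.06)&(y>-.03)&(y<.022)&(z>.156)&(z<.215);A=q[m];print(n,len(A))
    for lo in np.arange(-.03,.06,.01):
        B=A[(A[:,0]>=lo)&(A[:,0]<lo+.01)]
        if len(B):print(round(lo,2),len(B),np.percentile(B[:,2],[5,50,95]).round(4))
    if n=="scene":cv2.imwrite("pics/s5.png",cv2.resize(c["pixels"][150:300,100:270],(680,600),interpolation=3))
E
```

```text
[0.48903166 0.22200109 0.37001949] [-0.06305077  0.39781518 -0.61093408]
scene 142
-0.01 81 [0.1797 0.1845 0.2099]
0.0 34 [0.1826 0.1996 0.2136]
0.01 13 [0.1818 0.2009 0.2129]
0.02 5 [0.1636 0.1663 0.1839]
0.03 7 [0.1563 0.158  0.1603]
0.04 2 [0.1566 0.1569 0.1572]
top 1
-0.01 1 [0.1796 0.1796 0.1796]
```

View pics/s5.png

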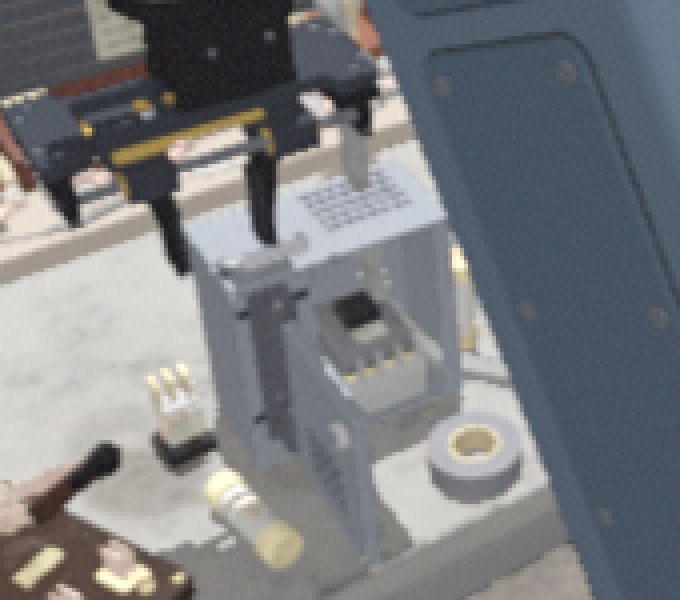

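The picture shows the keeper about half folded with the finger behind its lip. The door hangs in place, and the tape, fuses and relay haven't moved. Now I press it down.

move_arm --commands '[[[0.03,0,0.15,0,0,0],[0.07,0,0.3,0,0,0],[0.11,0,0.42,0,0,0],[0.14,0,0.54,0,0,0],[0.17,0,0.64,0,0,0],[0.19,0,0.72,0,0,0],[0.19,0,0.76,0,0,0],[0.19,0,0.76,0,0,0]]]'

```text
time: 19.27
position: [0.4824, 0.2224, 0.3396]
tool_rot: [0.029, 1.0, 0.0, 0.0]
ft_force: [-0.1, -0.6, 0.2]
grip_width: 0.0439
grip_force: 0.0
```

move_arm --commands '[[[0,0,0.02,0,0,0],[0,0,0.04,0,0,0],[0,0,0.05,0,0,0],[0,0,0.06,0,0,0],[0,0,0.06,0,0,0]]]'

```text
time: 19.9
position: [0.4824, 0.2225, 0.3384]
tool_rot: [0.029, 1.0, 0.0, 0.001]
ft_force: [-1.6, -0.0, 7.6]
grip_width: 0.0436
grip_force: 3.7
```

move_arm --commands '[[[0,0,0.02,0,0,0],[0,0,0.03,0,0,0],[0,0,0.03,0,0,0]]]'

```text
time: 20.27
position: [0.4824, 0.2225, 0.3382]
tool_rot: [0.029, 1.0, 0.0, 0.001]
ft_force: [-3.7, -0.8, 13.9]
grip_width: 0.0436
grip_force: 7.0
```

move_arm --commands '[[[0,0,-0.3,0,0,0],[0,0,-1.0,0,0,0],[0,0,-2.0,0,0,0],[0.3,0,-3.0,0,0,0],[1.3,0,-4.0,0,0,0],[2.3,0,-4.0,0,0,0],[2.4,0,-4.0,0,0,0]]]'

```text
time: 21.15
position: [0.3839, 0.228, 0.4967]
tool_rot: [0.029, 1.0, 0.0, 0.0]
ft_force: [-0.0, 0.5, 0.4]
grip_width: 0.0437
grip_force: 0.0
```

```bash
python3 - <<'E'
from f import *
for n in("scene","top"):
    c=camera(n);P=world(c);q=(P-f)@C;x,y,z=q[...,0],q[...,1],q[...,2]
    m=(x>-.03)&(x<.06)&(y>-.025)&(y<.018)&(z>.13)&(z<.215);A=q[m];print(n,len(A))
    for lo in np.arange(-.03,.06,.01):
        B=A[(A[:,0]>=lo)&(A[:,0]<lo+.01)]
        if len(B):print(round(lo,2),len(B),np.percentile(B[:,2],[5,50,95]).round(4))
    cv2.imwrite(f"pics/{n}6.png",cv2.resize(c["pixels"][150:300,100:270] if n=="scene" else c["pixels"][150:250,150:250],(600,560),interpolation=3))
E
```

```text
scene 386
-0.03 18 [0.1354 0.1435 0.1454]
-0.02 80 [0.136  0.1563 0.1613]
-0.01 47 [0.1335 0.1487 0.1574]
0.0 40 [0.1537 0.1557 0.1572]
0.01 56 [0.1335 0.1552 0.1567]
0.02 52 [0.1428 0.1558 0.1572]
0.03 42 [0.153  0.1554 0.1572]
0.04 12 [0.1505 0.1539 0.1559]
0.05 39 [0.1483 0.1496 0.1515]
top 413
-0.03 15 [0.1384 0.1421 0.1452]
-0.02 29 [0.1396 0.1577 0.1631]
-0.01 46 [0.1507 0.1531 0.157 ]
0.0 52 [0.151  0.154  0.1563]
0.01 49 [0.149  0.1546 0.1567]
0.02 61 [0.1476 0.1537 0.1568]
0.03 53 [0.147  0.1533 0.1561]
0.04 54 [0.1462 0.1515 0.1563]
0.05 54 [0.1446 0.148  0.1518]
```

View pics/scene6.png

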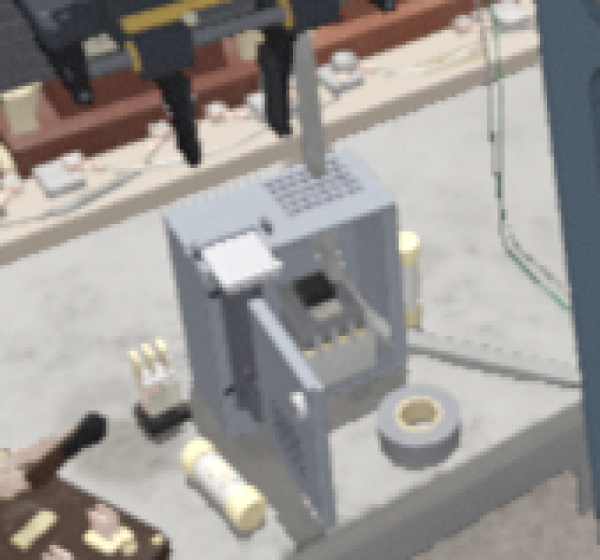

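The keeper lies level: its top reads 0.1555 all along, with the lip at about 0.161. The door hangs below it, everything else stands where it was, and the gripper is clear. I hand in now.

```bash
python3 -c "
from rig import *
print(hand_in())"
```

```text
the job is handed in; nothing more can be done
None
```

The door hangs fully down on both hinge pins, the keeper is folded level over the upper knuckle, nothing around it was moved, and the job is handed in at about 21 s; the judge's result was not shown.

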